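# Make up two bench kits from the loose stock

## Robot

A 6-joint arm with a two-finger parallel gripper is mounted at the origin on a cart in front of the work surface, level with it; the furniture and walls round the work are solid. World frame = base frame: x ahead of the robot, y to its left, z up, the work surface at z = 0. Lengths are in m, angles in rad, forces in N, time in s.
With the tool pointing down it reaches from about 0.35 to 0.975 m from the base axis. Payload 4.9 kg.
Tool frame: the origin (TCP) lies at the very end of the fingers, on their centre line; the grasp point (between the pads) lies 19 mm behind it (ctrl.grasp_offset is the distance from the TCP to the grasp point, in m); z points along the fingers, y is the line along which they close (so a half turn about z gives the same grasp; the last joint's range is limited). The gripper opens to 85 mm and grips with 20 to 120 N. Pads are 22 mm wide; open, the fingers measure 114 mm over their backs; the gripper's body (76 mm by 85 mm) begins 54 mm behind the grasp point. The pads swing forward as they close: fully open they stand 13 mm farther back than shut.
Start: joints at [-1.463, 0.053, 1.613, -0, 1.476, -0.119], TCP at [0.141, -0.609, 0.231] pointing down, gripper open.
Joint ranges: [-3.01, 3.01], [-1.01, 2.22], [0.06, 2.58], [-1.02, 4.17], [0.09, 2.62], [-3.14, 3.14]. Speed limits (rad/s): [2.57, 2.57, 3.14, 3.14, 3.14, 3.14].

## Interface

Orientations are given as a rotation vector (axis times angle).
In Python, from station import ctrl, optics gives the robot as it stands.
- The arm moves only by the shell command python3 -m handwheel 'ROWS' [OPENING] [FORCE]. ROWS is JSON, a list of rows, each an object of numbers: "tx", "ty", "tz": the shift along the tool's x, y, z in mm; "roll": the turn about the tool's z in rad. A call has 1 to 12 rows; each row shifts and turns the commanded pose from where the row before left it, along the tool's axes as they then stand; what a row does not reach is not made up. A row lasts 1/12 s, in which the tool goes at most 41.7 mm and 7.16 degrees, less where a joint would pass 70% of its speed; a pose out of reach is approached as far as the arm can. A call with a gripper value outside its range is refused whole. OPENING is the finger opening in mm, from 0 to 85.4, set as the call begins (- or left out, the last holds). The fingers move at their own pace and stop on an object; FORCE is the grip in N (left out, the last holds). Time passes only in rows, so rows that do not move let the fingers close. It gives the time, the measured TCP pose, the force, the opening and the grip force at its end, in the units of the state.
- ctrl.get_obs(): the state, without advancing time (a new reading comes with each control period).
- optics.get_image(name): name is "side" or "top"; returns (picture, depth): 384x512x3 uint8, red, green, blue; 384x512 float32, m along the optical axis (not along the pixel's ray), 0 where there is no reading.
- optics.camera_params(name): a dict with "mtx" (3x3 intrinsics, pixels), "extrinsics" (4x4, takes a point from camera to world coordinates). Camera axes: x right, y down, z forward; pixel columns grow to the right and rows downward; lengths in m; the calibration is good to about 2 mm. A picture is of the moment at which its call begins. camera_params takes no time and is no camera call.
- ctrl.finish_job(): hands the job in; it is judged then, once.
The state is a dict: "t": time; "q": joint angles; "dq": joint speeds; "effort": joint torques, N m; "tool_pos": TCP position; "tool_rot": TCP orientation; "contact_force": force on the tool from outside, world axes, zero at the start; "wrist_torque": the same for the moment, N m; "opening": finger opening in m; "grip_force": force on a finger pad.
Only numpy, scipy, OpenCV 4.12 (cv2) and the standard library are available. Lean on these libraries where they do the work, as an engineer would, in place of code of your own. Each camera call takes 0.05 s, during which the arm holds its last target. There are 200 camera calls.

## Task

Make up the two kits: the sampling kit is the plastic bottle and the small vial, put into the tray with round wells; the timed-test kit is the beaker and the timer, put into the tray with the square and oblong wells. Stand each of the four upright on the floor of the well made for its size and shape, and let go. The flask and the funnel belong to neither kit: leave them where they are, and let nothing fall over.

Things in the scene. Friction and masses are not known exactly. Their poses are not given: they have to be found in the camera images.
- bottle: White plastic bottle with a blue screw cap, standing upright: round, 59 mm in diameter up to 85 mm, 107 mm high with the cap (47 mm in diameter); about 0.15 kg. Origin: centre of its underside, z up the axis. Loose; belongs in the larger round well.
- vial: Small clear glass vial with a white screw cap, standing upright: round, 27 mm in diameter, 51 mm high; about 0.02 kg. Origin: centre of its underside, z up the axis. Loose; belongs in the smaller round well.
- beaker: Clear glass beaker, standing upright on the worktop in front of the machines (not the larger ones on the hotplate and at the back), open at the top: 70 mm high, 60 mm along its x axis (it widens to a spout) and 54 mm along its y axis; about 0.04 kg. Origin: centre of its underside, z up. Loose; belongs in the square well.
- timer: White box-shaped bench timer with a display and three round buttons on its -x face, standing upright: 35 mm thick along its x axis, 62 mm wide along its y axis, 64 mm high; gripped across its thickness. Origin: centre of its underside, z up. Loose; belongs in the oblong well, its width along the well.
- flask: Conical glass flask, 72 mm in diameter at the base, 115 mm high. Loose bystander, to be left where it stands. Origin: centre of its underside.
- funnel: White plastic funnel standing rim down with the stem up, 77 mm in diameter, 75 mm high. Loose bystander, to be left where it stands. Origin: centre of its underside.
- round_tray: White tray with two round wells, 192 (its x) by 108 mm (its y), fixed; -x end nearer the robot. Origin: centre of underside; z up. Well floors 6 mm above the worktop; walls 4 mm thick, tops at 18 mm. In the tray frame: large well, inner diameter 85 mm, centre at x = -39.5 mm, y = 0; small well, inner diameter 53 mm, centre at x = +50.5 mm, y = 0.
- square_tray: White tray with a square and an oblong well, 220 (its x) by 108 mm (its y), fixed; -x end nearer the robot. Origin: centre of underside; z up. Well floors 6 mm above the worktop; walls 4 mm thick, tops at 18 mm. In the tray frame: square well, inside 84 x 84 mm, centre at x = -53 mm, y = 0; oblong well, inside 88 mm along x, 60 mm along y, centre at x = +51 mm, y = 0.

How it is judged:
At the end, for the whole second after the job is handed in: Each of the four stands in its own well: origin within 17 mm of the well centre along both tray axes, 2 to 10.5 mm above the tray underside, within 0.12 rad of upright, at rest, released; flask and funnel upright (0.15 rad) and within 30 mm of where they stood (x of bottle in the frame of round_tray between -0.0565 and -0.0225 m and y of bottle in the frame of round_tray between -0.017 and 0.017 m and z of bottle in the frame of round_tray between 0.002 and 0.0105 m and angle between each of bottle, vial, beaker, timer's own z axis and vertical below 0.12 rad and linear speed of each of bottle, vial, beaker, timer below 0.02 m/s and contact force between each of bottle, vial, beaker, timer and the fingers below 0.05 N and x of vial in the frame of round_tray between 0.0335 and 0.0675 m and y of vial in the frame of round_tray between -0.017 and 0.017 m and z of vial in the frame of round_tray between 0.002 and 0.0105 m and x of beaker in the frame of square_tray between -0.07 and -0.036 m and y of beaker in the frame of square_tray between -0.017 and 0.017 m and z of beaker in the frame of square_tray between 0.002 and 0.0105 m and x of timer in the frame of square_tray between 0.034 and 0.068 m and y of timer in the frame of square_tray between -0.017 and 0.017 m and z of timer in the frame of square_tray between 0.002 and 0.0105 m and distance of each of flask, funnel from where it was at the start of the episode below 0.03 m and angle between each of flask, funnel's own z axis and vertical below 0.15 rad); the robot touches nothing.
It fails at once if one of the six loose things falls over (angle between any of bottle, vial, beaker, timer, flask, funnel's own z axis and vertical above 0.7 rad).
It fails at once if the flask or the funnel is moved from its place (distance of any of flask, funnel from where it was at the start of the episode above 0.03 m).
It also fails if it takes over 112 s, if anything falls off the work surface, if the arm or the gripper's body presses on something with over 40 N, if the wrist force passes 120 N, or if a joint passes its speed limit or range.

## Working session

There is one attempt and no reset: what is moved stays moved. The work goes in short steps, Python scripts to look and compute and a shell command to move; the robot and the scene stay as the last step left them, time stands still between calls to the robot, and variables do not carry over. Pictures are saved under pics/ and viewed, at most 14 in all, crops included, and the job is handed in when it is done.

```bash
mkdir -p pics; ls
python3 - <<'E'
from station import ctrl, optics
import cv2, numpy as np
for n in ("top","side"):
    im,d=optics.get_image(n); cv2.imwrite(f"pics/{n}0.png",im[:,:,::-1]); np.savez(f"{n}0.npz",im=im,d=d)
    p=optics.camera_params(n); print(n,np.round(p["mtx"],1).tolist(),np.round(p["extrinsics"],3).tolist())
o=ctrl.get_obs(); print(o["t"],o["tool_pos"],o["tool_rot"],o["opening"])
E
```

```text
pics
top [[427.7, 0.0, 259.8], [0.0, 427.7, 193.0], [0.0, 0.0, 1.0]] [[-0.029, -0.993, 0.111, 0.339], [-0.999, 0.031, 0.014, -0.045], [-0.017, -0.111, -0.994, 1.27], [0.0, 0.0, 0.0, 1.0]]
side [[449.8, 0.0, 249.5], [0.0, 449.8, 193.9], [0.0, 0.0, 1.0]] [[-0.835, -0.317, 0.449, -0.151], [-0.55, 0.507, -0.664, 0.889], [-0.017, -0.801, -0.598, 0.89], [0.0, 0.0, 0.0, 1.0]]
0.1 [ 0.14048832 -0.60843227  0.23016577] [-3.11956158e+00 -3.55335157e-01 -3.49330670e-05] 0.08532017010716995
```

View pics/top0.png

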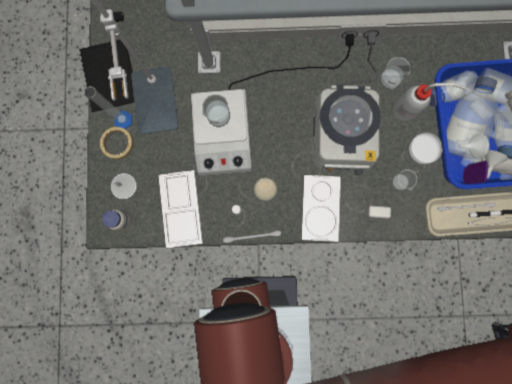

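View pics/side0.png

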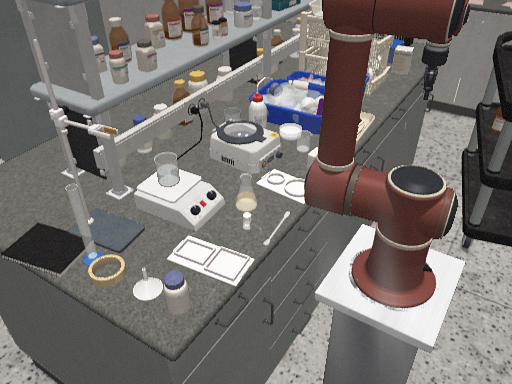

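The top view shows the bottle at (114,219), funnel (123,186), square tray (180,209), vial (236,209), flask (265,189), round tray (321,208), timer (380,212) and beaker (404,181). In the side view, the arm hides the timer and possibly the beaker. I'll zoom in and measure.

```bash
cat > h.py <<'E'
import numpy as np, cv2
from station import ctrl, optics
from scipy.spatial.transform import Rotation as R
def ray(n,u,v,z):
    p=optics.camera_params(n);E=p["extrinsics"];d=E[:3,:3]@np.linalg.solve(p["mtx"],[u,v,1.]);c=E[:3,3]
    return (c+d*(z-c[2])/d[2])
def proj(n,P):
    p=optics.camera_params(n);E=p["extrinsics"];q=p["mtx"]@(E[:3,:3].T@(np.asarray(P)-E[:3,3]));return q[:2]/q[2]
def cloud(n,d):
    p=optics.camera_params(n);E=p["extrinsics"];v,u=np.mgrid[:384,:512]
    X=np.stack([u,v,np.ones_like(u)],-1)@np.linalg.inv(p["mtx"]).T*d[...,None]
    return X@E[:3,:3].T+E[:3,3]
E
python3 - <<'E'
from h import *
a=np.load("top0.npz"); im,d=a["im"],a["d"]; C=cloud("top",d)
c=im[150:255,90:290,::-1]; e=im[150:255,285:485,::-1]
cv2.imwrite("pics/z0.png",cv2.resize(np.vstack([c[:, :],e]),None,fx=2.8,fy=2.8,interpolation=cv2.INTER_CUBIC))
# depth based height summary
for n,(u,v) in dict(bottle=(114,219),funnel=(123,186),vial=(236,209),flask=(265,189),timer=(380,212),beaker=(404,181)).items():
    w=C[v-16:v+17,u-16:u+17].reshape(-1,3); dd=d[v-16:v+17,u-16:u+17].ravel(); k=(dd>0)&(w[:,2]>.022)
    if n=='timer':k&=w[:,2]>.05
    q=w[k]; print(n,k.sum(),q[:,2].max().round(3) if k.any() else '',*(np.round([q.min(0),q.max(0),np.median(q,0)],3).tolist() if k.any() else []))
# trays: white mask
for n,(x0,x1,y0,y1) in dict(sq=(155,208,165,252),rd=(298,345,170,246)).items():
    s=im[y0:y1,x0:x1].min(2)>120; s=s.astype('u1'); cn=max(cv2.findContours(s,cv2.RETR_EXTERNAL,cv2.CHAIN_APPROX_NONE)[0],key=cv2.contourArea)
    (cx,cy),wh,an=cv2.minAreaRect(cn); print(n,cx+x0,cy+y0,wh,an)
    b=cv2.boxPoints(((cx+x0,cy+y0),wh,an)); P=np.array([ray("top",u,v,.012) for u,v in b]); print(P.round(4).tolist(),P.mean(0).round(4))
E
```

```text
bottle 490 0.111 [0.382, 0.352, 0.022] [0.439, 0.407, 0.111] [0.409, 0.37, 0.095]
funnel 136 0.078 [0.495, 0.361, 0.022] [0.534, 0.402, 0.078] [0.512, 0.379, 0.029]
vial 72 0.055 [0.418, 0.03, 0.025] [0.444, 0.055, 0.055] [0.43, 0.041, 0.049]
flask 385 0.118 [0.46, -0.076, 0.022] [0.523, -0.011, 0.118] [0.489, -0.043, 0.044]
timer 259 0.07 [0.393, -0.394, 0.051] [0.428, -0.331, 0.07] [0.41, -0.362, 0.063]
beaker 261 0.074 [0.469, -0.47, 0.022] [0.527, -0.417, 0.074] [0.5, -0.449, 0.053]
sq 174.73170471191406 211.08536529541016 (78.29595184326172, 47.81685256958008) 83.6598129272461
[[0.5455, 0.3085, 0.012], [0.5569, 0.166, 0.012], [0.3256, 0.1434, 0.012], [0.3143, 0.283, 0.012]] [0.4356 0.2253 0.012 ]
rd 320.9312858581543 207.8362159729004 (37.483787536621094, 65.82447814941406) 1.6846843957901
[[0.3381, -0.1447, 0.012], [0.532, -0.1581, 0.012], [0.5252, -0.2688, 0.012], [0.3318, -0.2536, 0.012]] [ 0.4318 -0.2063  0.012 ]
```

View pics/z0.png

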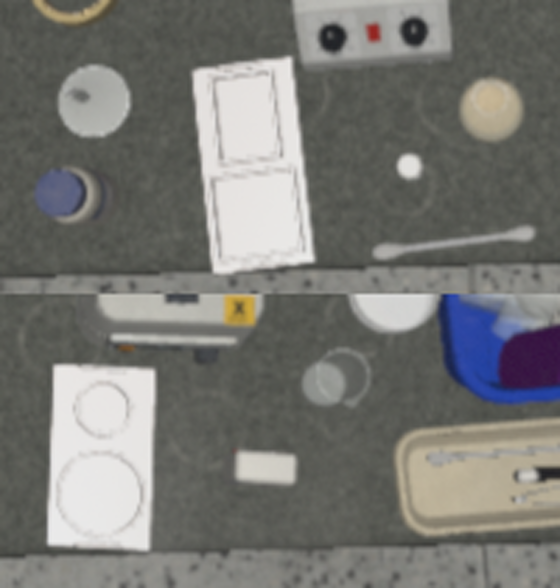

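The zoomed crop shows everything clearly. The beaker's base disc is near (400,182) and its rim near (408,179). The square-tray contour picked up clutter, so I'll refine it along with the object centres.

Run:
```python
from h import *
im=np.load("top0.npz")["im"]; hsv=cv2.cvtColor(im,cv2.COLOR_RGB2HSV).astype(int)
def rect(n,m,x0,x1,y0,y1,z):
    s=m[y0:y1,x0:x1].astype('u1'); cn=max(cv2.findContours(s,cv2.RETR_EXTERNAL,cv2.CHAIN_APPROX_NONE)[0],key=cv2.contourArea)
    r=cv2.minAreaRect(cn); P=np.array([ray("top",u+x0,v+y0,z)[:2] for u,v in cv2.boxPoints(r)])
    e=[P[1]-P[0],P[2]-P[1]]
    mo=cv2.moments(cn); cc=ray("top",mo['m10']/mo['m00']+x0,mo['m01']/mo['m00']+y0,z)
    print(n,'rectc',P.mean(0).round(4),'cent',cc[:2].round(4),[(round(np.linalg.norm(v),4),round(np.degrees(np.arctan2(v[1],v[0])),1)) for v in e])
w=im.min(2)
rect('sq',w>185,158,204,168,250,.012); rect('rd',w>185,298,345,170,246,.012)
rect('timer',w>150,365,396,202,222,.064); rect('vial',w>150,228,244,202,217,.051)
rect('cap',(hsv[...,0]>105)&(hsv[...,0]<140)&(hsv[...,1]>60),98,130,205,235,.107)
print('beaker rim',ray("top",408.2,179.3,.07),'base',ray("top",400.4,182.1,.003))
```

```text
sq rectc [0.4412 0.2109] cent [0.4403 0.2105] [(np.float64(0.1069), np.float64(-85.4)), (np.float64(0.2181), np.float64(-174.4))]
rd rectc [ 0.4324 -0.2058] cent [ 0.4309 -0.2054] [(np.float64(0.1893), np.float64(-4.5)), (np.float64(0.1071), np.float64(-94.0))]
timer rectc [ 0.4117 -0.3632] cent [ 0.4117 -0.3628] [(np.float64(0.0286), np.float64(-7.6)), (np.float64(0.0581), np.float64(-96.2))]
vial rectc [0.4321 0.041 ] cent [0.4323 0.0419] [(np.float64(0.0229), np.float64(-91.7)), (np.float64(0.0229), np.float64(178.6))]
cap rectc [0.4123 0.3811] cent [0.4125 0.3811] [(np.float64(0.0413), np.float64(-91.7)), (np.float64(0.041), np.float64(-179.5))]
beaker rim [ 0.49981435 -0.44761261  0.07      ] base [ 0.50109962 -0.44648019  0.003     ]
```

```bash
python3 -m handwheel '[{"roll":0.113},{"roll":0.114},{"tx":36,"ty":-16},{"tx":36,"ty":-16},{"tx":36,"ty":-16},{"tx":36,"ty":-16},{"tx":36,"ty":-16},{"tx":36,"ty":-16},{"tx":36,"ty":-16},{"tx":36,"ty":-16},{"tx":36,"ty":-16},{"tx":36,"ty":-16}]' 85; python3 -m handwheel '[{}]'
```

```text
$[0]: bad value
$[0]: bad value
```

```bash
python3 -m handwheel '[{"tx":0,"ty":0,"tz":0,"roll":0.113},{"tx":0,"ty":0,"tz":0,"roll":0.114}]' 85; python3 -m handwheel '[{"tx":36,"ty":-16,"tz":0,"roll":0},{"tx":36,"ty":-16,"tz":0,"roll":0},{"tx":36,"ty":-16,"tz":0,"roll":0},{"tx":36,"ty":-16,"tz":0,"roll":0},{"tx":36,"ty":-16,"tz":0,"roll":0},{"tx":36,"ty":-16,"tz":0,"roll":0},{"tx":36,"ty":-16,"tz":0,"roll":0},{"tx":36,"ty":-16,"tz":0,"roll":0},{"tx":36,"ty":-16,"tz":0,"roll":0},{"tx":36,"ty":-16,"tz":0,"roll":0},{"tx":0,"ty":0,"tz":0,"roll":0},{"tx":0,"ty":0,"tz":0,"roll":0}]'
```

```text
t: 0.27
tool_pos: [0.1405, -0.6086, 0.2305]
tool_rot: [-3.14, 0.009, 0.0]
contact_force: [0.7, 0.3, -0.3]
opening: 0.0853
grip_force: 0.0
t: 1.27
tool_pos: [0.502, -0.4475, 0.2303]
tool_rot: [-3.141, -0.005, 0.002]
contact_force: [-0.3, 0.4, 0.5]
opening: 0.085
grip_force: 0.0
```

```bash
python3 -m handwheel '[{"tx":-2,"ty":0,"tz":36,"roll":0},{"tx":0,"ty":0,"tz":36,"roll":0},{"tx":0,"ty":0,"tz":36,"roll":0},{"tx":0,"ty":0,"tz":36,"roll":0},{"tx":0,"ty":0,"tz":36,"roll":0},{"tx":0,"ty":0,"tz":18,"roll":0},{"tx":0,"ty":0,"tz":10,"roll":0},{"tx":0,"ty":0,"tz":0,"roll":0}]'; python3 -m handwheel '[{"tx":0,"ty":0,"tz":0,"roll":0},{"tx":0,"ty":0,"tz":0,"roll":0},{"tx":0,"ty":0,"tz":0,"roll":0},{"tx":0,"ty":0,"tz":0,"roll":0},{"tx":0,"ty":0,"tz":0,"roll":0},{"tx":0,"ty":0,"tz":0,"roll":0},{"tx":0,"ty":0,"tz":0,"roll":0},{"tx":0,"ty":0,"tz":0,"roll":0},{"tx":0,"ty":0,"tz":0,"roll":0},{"tx":0,"ty":0,"tz":0,"roll":0},{"tx":0,"ty":0,"tz":0,"roll":0},{"tx":0,"ty":0,"tz":0,"roll":0}]' 40 25
```

```text
t: 1.93
tool_pos: [0.496, -0.448, 0.0199]
tool_rot: [-3.137, 0.003, 0.007]
contact_force: [0.4, -0.2, 0.2]
opening: 0.0847
grip_force: 0.0
t: 2.93
tool_pos: [0.4999, -0.4505, 0.0263]
tool_rot: [3.138, 0.0, 0.004]
contact_force: [-0.7, 0.2, 5.8]
opening: 0.0531
grip_force: 25.8
```

```bash
python3 -m handwheel '[{"tx":0,"ty":0,"tz":-20,"roll":0},{"tx":0,"ty":0,"tz":-36,"roll":0},{"tx":0,"ty":0,"tz":-36,"roll":0},{"tx":0,"ty":0,"tz":-36,"roll":0},{"tx":0,"ty":0,"tz":-32,"roll":0},{"tx":0,"ty":0,"tz":0,"roll":0},{"tx":-3,"ty":-18,"tz":0,"roll":0},{"tx":-6,"ty":-36,"tz":0,"roll":0},{"tx":-6,"ty":-36,"tz":0,"roll":0},{"tx":-6,"ty":-36,"tz":0,"roll":0},{"tx":-6,"ty":-36,"tz":0,"roll":0},{"tx":-6,"ty":-36,"tz":0,"roll":0}]'; python3 -m handwheel '[{"tx":-6,"ty":-36,"tz":0,"roll":0},{"tx":-6,"ty":-36,"tz":0,"roll":0},{"tx":-6,"ty":-36,"tz":0,"roll":0},{"tx":-6,"ty":-36,"tz":0,"roll":0},{"tx":-6,"ty":-36,"tz":0,"roll":0},{"tx":-6,"ty":-36,"tz":0,"roll":0},{"tx":-6,"ty":-36,"tz":0,"roll":0},{"tx":-6,"ty":-36,"tz":0,"roll":0},{"tx":-6,"ty":-36,"tz":0,"roll":0},{"tx":-6,"ty":-36,"tz":0,"roll":0},{"tx":-4,"ty":-36,"tz":0,"roll":0},{"tx":0,"ty":-24,"tz":0,"roll":0}]';python3 -m handwheel '[{"tx":0,"ty":-20,"tz":0,"roll":0},{"tx":0,"ty":0,"tz":0,"roll":0},{"tx":0,"ty":0,"tz":0,"roll":0},{"tx":0,"ty":0,"tz":0,"roll":0}]'
```

```text
t: 3.93
tool_pos: [0.4651, -0.2495, 0.1834]
tool_rot: [3.141, -0.001, 0.001]
contact_force: [1.4, -0.1, -0.8]
opening: 0.0535
grip_force: 26.6
t: 4.93
tool_pos: [0.4007, 0.1717, 0.1837]
tool_rot: [-3.141, -0.003, -0.002]
contact_force: [1.0, -0.2, -0.6]
opening: 0.0538
grip_force: 26.7
t: 5.27
tool_pos: [0.4017, 0.1886, 0.1833]
tool_rot: [3.141, -0.0, 0.001]
contact_force: [-0.2, -0.8, -0.5]
opening: 0.0536
grip_force: 26.7
```

Run:
```python
from h import *
im,d=optics.get_image("side"); cv2.imwrite("pics/s1.png",cv2.resize(im[100:340,60:340,::-1],None,fx=2.5,fy=2.5))
o=ctrl.get_obs(); print(o["tool_pos"],R.from_rotvec(o["tool_rot"]).as_matrix()[:2,0],o["opening"],o["contact_force"])
```

```text
[0.40175227 0.18828899 0.18329634] [ 9.99999479e-01 -9.89980566e-04] 0.05341068292510123 [-0.03720849 -0.66981027  0.01045056]
```

View pics/s1.png

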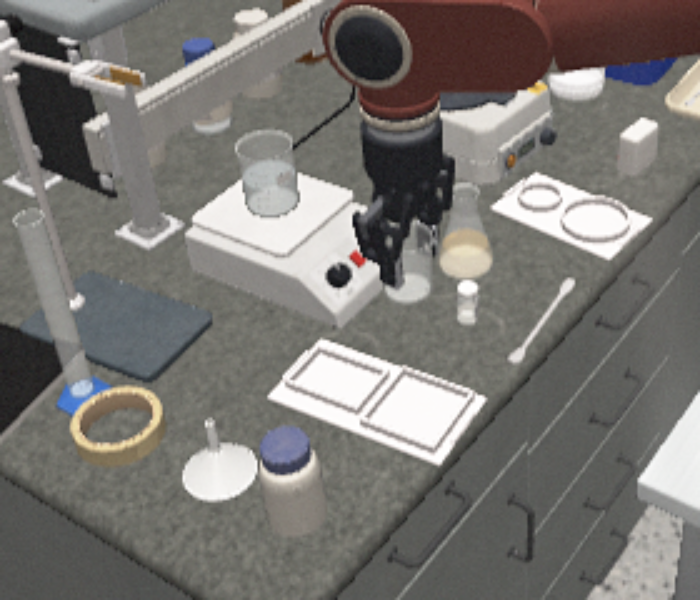

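The side view shows the beaker held upright in the fingers at (410,270). The square tray is at (375,400), and the other items are undisturbed. Lowering it into the square well.

```bash
python3 -m handwheel '[{"tx":-14,"ty":-17,"tz":0,"roll":0},{"tx":0,"ty":0,"tz":36,"roll":0},{"tx":0,"ty":0,"tz":36,"roll":0},{"tx":0,"ty":0,"tz":36,"roll":0},{"tx":0,"ty":0,"tz":26,"roll":0},{"tx":0,"ty":0,"tz":10,"roll":0},{"tx":0,"ty":0,"tz":3,"roll":0},{"tx":0,"ty":0,"tz":3,"roll":0},{"tx":0,"ty":0,"tz":0,"roll":0},{"tx":0,"ty":0,"tz":0,"roll":0},{"tx":0,"ty":0,"tz":0,"roll":0}]'
```

```text
t: 6.23
tool_pos: [0.3892, 0.2064, 0.0352]
tool_rot: [-3.14, 0.0, -0.005]
contact_force: [0.5, 0.4, -0.3]
opening: 0.0534
grip_force: 26.7
```

```bash
python3 -m handwheel '[{"tx":0,"ty":0,"tz":2,"roll":0},{"tx":0,"ty":0,"tz":1,"roll":0},{"tx":0,"ty":0,"tz":0,"roll":0},{"tx":0,"ty":0,"tz":0,"roll":0}]'; python3 -m handwheel '[{"tx":0,"ty":0,"tz":1,"roll":0},{"tx":0,"ty":0,"tz":1,"roll":0},{"tx":0,"ty":0,"tz":0,"roll":0},{"tx":0,"ty":0,"tz":0,"roll":0}]'
```

```text
t: 6.57
tool_pos: [0.3892, 0.2065, 0.0323]
tool_rot: [-3.141, -0.0, -0.005]
contact_force: [-1.5, -0.9, 5.8]
opening: 0.0535
grip_force: 26.3
t: 6.9
tool_pos: [0.39, 0.2071, 0.0318]
tool_rot: [-3.14, -0.0, -0.006]
contact_force: [-3.6, 0.0, 14.0]
opening: 0.0536
grip_force: 23.4
```

```bash
python3 -m handwheel '[{"tx":0,"ty":0,"tz":-1,"roll":0},{"tx":0,"ty":0,"tz":0,"roll":0},{"tx":0,"ty":0,"tz":0,"roll":0},{"tx":0,"ty":0,"tz":0,"roll":0},{"tx":0,"ty":0,"tz":0,"roll":0},{"tx":0,"ty":0,"tz":0,"roll":0},{"tx":0,"ty":0,"tz":0,"roll":0},{"tx":0,"ty":0,"tz":0,"roll":0},{"tx":0,"ty":0,"tz":0,"roll":0},{"tx":0,"ty":0,"tz":0,"roll":0}]' 84; python3 -m handwheel '[{"tx":0,"ty":0,"tz":-10,"roll":0},{"tx":0,"ty":0,"tz":-36,"roll":0},{"tx":0,"ty":0,"tz":-36,"roll":0},{"tx":0,"ty":0,"tz":-36,"roll":0},{"tx":0,"ty":0,"tz":-36,"roll":0},{"tx":0,"ty":0,"tz":-20,"roll":0},{"tx":4,"ty":-34,"tz":0,"roll":0},{"tx":5,"ty":-35,"tz":0,"roll":0},{"tx":5,"ty":-35,"tz":0,"roll":0},{"tx":5,"ty":-35,"tz":0,"roll":0},{"tx":3,"ty":-34,"tz":0,"roll":0},{"tx":0,"ty":0,"tz":0,"roll":0}]'; python3 -m handwheel '[{"tx":0,"ty":0,"tz":0,"roll":0},{"tx":0,"ty":0,"tz":0,"roll":0}]'
```

```text
t: 7.73
tool_pos: [0.3877, 0.206, 0.0292]
tool_rot: [3.142, -0.0, -0.0]
contact_force: [-1.5, 0.4, 0.0]
opening: 0.0838
grip_force: 0.0
t: 8.73
tool_pos: [0.4096, 0.3833, 0.2039]
tool_rot: [-3.139, -0.006, -0.0]
contact_force: [-0.9, 0.1, 0.3]
opening: 0.0839
grip_force: 0.0
t: 8.9
tool_pos: [0.4096, 0.3787, 0.2036]
tool_rot: [3.141, 0.0, -0.0]
contact_force: [-0.0, -0.1, -0.3]
opening: 0.0838
grip_force: 0.0
```

Run:
```python
from h import *
im,d=optics.get_image("side"); cv2.imwrite("pics/s2.png",cv2.resize(im[170:340,100:280,::-1],None,fx=3,fy=3))
o=ctrl.get_obs(); print(o["tool_pos"],R.from_rotvec(o["tool_rot"]).as_matrix()[:2,0],o["opening"],o["contact_force"])
```

```text
[0.40964358 0.3782896  0.20361247] [ 9.99999759e-01 -6.88754804e-04] 0.08413888668507663 [-0.34715443 -1.26103159  0.12641576]
```

View pics/s2.png

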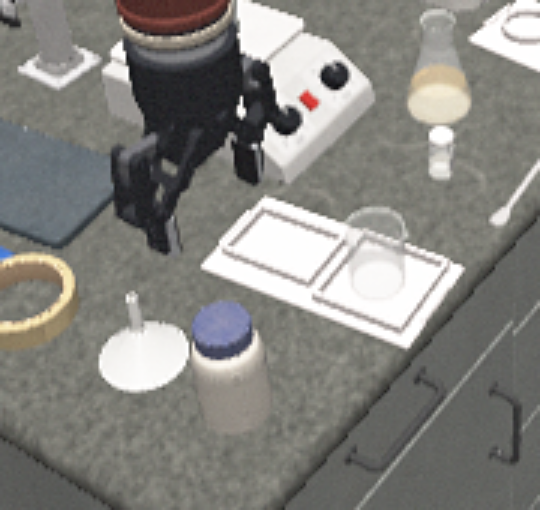

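The beaker stands upright in the square well, at about (376,275) in this crop. The bottle and funnel are untouched. Grasping the bottle next.

```bash
python3 -m handwheel '[{"tx":3,"ty":-3,"tz":0,"roll":0},{"tx":0,"ty":0,"tz":36,"roll":0},{"tx":0,"ty":0,"tz":36,"roll":0},{"tx":0,"ty":0,"tz":36,"roll":0},{"tx":0,"ty":0,"tz":30,"roll":0},{"tx":0,"ty":0,"tz":17,"roll":0},{"tx":0,"ty":0,"tz":0,"roll":0}]'; python3 -m handwheel '[{"tx":0,"ty":0,"tz":0,"roll":0},{"tx":0,"ty":0,"tz":0,"roll":0},{"tx":0,"ty":0,"tz":0,"roll":0},{"tx":0,"ty":0,"tz":0,"roll":0},{"tx":0,"ty":0,"tz":0,"roll":0},{"tx":0,"ty":0,"tz":0,"roll":0},{"tx":0,"ty":0,"tz":0,"roll":0},{"tx":0,"ty":0,"tz":0,"roll":0},{"tx":0,"ty":0,"tz":0,"roll":0},{"tx":0,"ty":0,"tz":0,"roll":0}]' 45 45; python3 -m handwheel '[{"tx":0,"ty":0,"tz":-20,"roll":0},{"tx":0,"ty":0,"tz":-36,"roll":0},{"tx":0,"ty":0,"tz":-36,"roll":0},{"tx":0,"ty":0,"tz":-36,"roll":0},{"tx":0,"ty":0,"tz":-22,"roll":0},{"tx":0,"ty":0,"tz":0,"roll":0}]'
```

```text
t: 9.53
tool_pos: [0.4099, 0.3788, 0.0434]
tool_rot: [3.136, -0.003, -0.012]
contact_force: [-1.2, -0.6, 0.1]
opening: 0.0843
grip_force: 0.0
t: 10.37
tool_pos: [0.4145, 0.3831, 0.0512]
tool_rot: [-3.139, 0.0, -0.006]
contact_force: [0.6, -2.1, 6.1]
opening: 0.0569
grip_force: 49.0
t: 10.87
tool_pos: [0.4155, 0.3841, 0.2059]
tool_rot: [-3.134, 0.0, -0.016]
contact_force: [1.3, 1.5, -0.8]
opening: 0.0569
grip_force: 49.1
```

```bash
python3 -m handwheel '[{"tx":-2,"ty":16,"tz":0,"roll":0},{"tx":-2,"ty":36,"tz":0,"roll":0},{"tx":-2,"ty":36,"tz":0,"roll":0},{"tx":-2,"ty":36,"tz":0,"roll":0},{"tx":-2,"ty":36,"tz":0,"roll":0},{"tx":-2,"ty":36,"tz":0,"roll":0},{"tx":-2,"ty":36,"tz":0,"roll":0},{"tx":-2,"ty":36,"tz":0,"roll":0},{"tx":-2,"ty":36,"tz":0,"roll":0},{"tx":-2,"ty":36,"tz":0,"roll":0},{"tx":-2,"ty":36,"tz":0,"roll":0},{"tx":0,"ty":36,"tz":0,"roll":0}]'; python3 -m handwheel '[{"tx":0,"ty":36,"tz":0,"roll":0},{"tx":0,"ty":36,"tz":0,"roll":0},{"tx":0,"ty":36,"tz":0,"roll":0},{"tx":0,"ty":36,"tz":0,"roll":0},{"tx":0,"ty":30,"tz":0,"roll":0},{"tx":0,"ty":0,"tz":0,"roll":0},{"tx":0,"ty":0,"tz":0,"roll":0},{"tx":0,"ty":0,"tz":0,"roll":0}]'
```

```text
t: 11.87
tool_pos: [0.3892, -0.0313, 0.1965]
tool_rot: [-3.141, -0.0, 0.002]
contact_force: [0.5, -0.4, -1.2]
opening: 0.0569
grip_force: 49.2
t: 12.53
tool_pos: [0.3899, -0.2033, 0.1967]
tool_rot: [-3.14, 0.001, 0.003]
contact_force: [1.0, 0.0, -2.6]
opening: 0.0569
grip_force: 49.3
```

```bash
python3 -m handwheel '[{"tx":2,"ty":0,"tz":20,"roll":0},{"tx":0,"ty":0,"tz":36,"roll":0},{"tx":0,"ty":0,"tz":36,"roll":0},{"tx":0,"ty":0,"tz":30,"roll":0},{"tx":0,"ty":0,"tz":14,"roll":0},{"tx":0,"ty":0,"tz":3,"roll":0},{"tx":0,"ty":0,"tz":0,"roll":0},{"tx":0,"ty":0,"tz":0,"roll":0},{"tx":0,"ty":0,"tz":0,"roll":0}]'; python3 -m handwheel '[{"tx":0,"ty":0,"tz":1,"roll":0},{"tx":0,"ty":0,"tz":1,"roll":0},{"tx":0,"ty":0,"tz":0,"roll":0},{"tx":0,"ty":0,"tz":0,"roll":0}]'
```

```text
t: 13.28
tool_pos: [0.3931, -0.2036, 0.0598]
tool_rot: [3.141, 0.001, 0.002]
contact_force: [1.2, 0.5, -1.8]
opening: 0.0571
grip_force: 50.5
t: 13.62
tool_pos: [0.3926, -0.2041, 0.0574]
tool_rot: [3.141, -0.0, 0.0]
contact_force: [0.1, 0.2, -2.4]
opening: 0.0573
grip_force: 50.5
```

```bash
python3 -m handwheel '[{"tx":0,"ty":0,"tz":1,"roll":0},{"tx":0,"ty":0,"tz":1,"roll":0},{"tx":0,"ty":0,"tz":0,"roll":0},{"tx":0,"ty":0,"tz":0,"roll":0}]'; python3 -m handwheel '[{"tx":0,"ty":0,"tz":1,"roll":0},{"tx":0,"ty":0,"tz":0,"roll":0},{"tx":0,"ty":0,"tz":0,"roll":0}]'
```

```text
t: 13.95
tool_pos: [0.3932, -0.2043, 0.0567]
tool_rot: [-3.142, 0.001, -0.001]
contact_force: [-2.9, 3.3, 5.7]
opening: 0.0571
grip_force: 51.2
t: 14.2
tool_pos: [0.3935, -0.2044, 0.0567]
tool_rot: [-3.141, 0.0, -0.001]
contact_force: [-3.8, 3.0, 11.9]
opening: 0.057
grip_force: 51.7
```

```bash
python3 -m handwheel '[{"tx":0,"ty":0,"tz":-1,"roll":0},{"tx":0,"ty":0,"tz":0,"roll":0},{"tx":0,"ty":0,"tz":0,"roll":0},{"tx":0,"ty":0,"tz":0,"roll":0},{"tx":0,"ty":0,"tz":0,"roll":0},{"tx":0,"ty":0,"tz":0,"roll":0},{"tx":0,"ty":0,"tz":0,"roll":0},{"tx":0,"ty":0,"tz":0,"roll":0},{"tx":0,"ty":0,"tz":0,"roll":0},{"tx":0,"ty":0,"tz":0,"roll":0}]' 84; python3 -m handwheel '[{"tx":0,"ty":0,"tz":-10,"roll":0},{"tx":0,"ty":0,"tz":-36,"roll":0},{"tx":0,"ty":0,"tz":-36,"roll":0},{"tx":0,"ty":0,"tz":-36,"roll":0},{"tx":0,"ty":0,"tz":-36,"roll":0},{"tx":3,"ty":29,"tz":0,"roll":0},{"tx":4,"ty":33,"tz":0,"roll":0},{"tx":4,"ty":33,"tz":0,"roll":0},{"tx":4,"ty":33,"tz":0,"roll":0},{"tx":3,"ty":31,"tz":0,"roll":0},{"tx":0,"ty":0,"tz":0,"roll":0},{"tx":0,"ty":0,"tz":0,"roll":0}]'; python3 -m handwheel '[{"tx":0,"ty":0,"tz":0,"roll":-0.121},{"tx":0,"ty":0,"tz":0,"roll":-0.121},{"tx":0,"ty":0,"tz":0,"roll":-0.121},{"tx":0,"ty":0,"tz":0,"roll":-0.121},{"tx":0,"ty":0,"tz":0,"roll":-0.121},{"tx":0,"ty":0,"tz":0,"roll":-0.121},{"tx":0,"ty":0,"tz":0,"roll":-0.121},{"tx":0,"ty":0,"tz":0,"roll":-0.121},{"tx":0,"ty":0,"tz":0,"roll":-0.121},{"tx":0,"ty":0,"tz":0,"roll":-0.121},{"tx":0,"ty":0,"tz":0,"roll":-0.121},{"tx":0,"ty":0,"tz":0,"roll":-0.121}]'; python3 -m handwheel '[{"tx":0,"ty":0,"tz":0,"roll":0},{"tx":0,"ty":0,"tz":0,"roll":0},{"tx":0,"ty":0,"tz":0,"roll":0}]'
python3 - <<'E'
from h import *
im,d=optics.get_image("top"); cv2.imwrite("pics/t3.png",cv2.resize(im[140:260,150:450,::-1],None,fx=2.6,fy=2.6))
o=ctrl.get_obs(); M=R.from_rotvec(o["tool_rot"]).as_matrix();print(o["tool_pos"],np.degrees(np.arctan2(M[1,0],M[0,0])),(M.T@(np.array([.4115,-.363,.024])-o["tool_pos"])*1e3).round(1))
E
```

```text
t: 15.03
tool_pos: [0.3926, -0.204, 0.0553]
tool_rot: [-3.142, 0.0, 0.0]
contact_force: [-0.0, 0.2, 0.1]
opening: 0.0837
grip_force: 0.0
t: 16.03
tool_pos: [0.4104, -0.3641, 0.2097]
tool_rot: [-3.141, 0.003, 0.0]
contact_force: [0.4, -0.4, -0.6]
opening: 0.0838
grip_force: 0.0
t: 17.03
tool_pos: [0.4107, -0.3616, 0.2099]
tool_rot: [2.342, 2.094, 0.001]
contact_force: [-0.4, 0.2, -0.2]
opening: 0.0839
grip_force: 0.0
t: 17.28
tool_pos: [0.4107, -0.3624, 0.2096]
tool_rot: [2.351, 2.083, 0.0]
contact_force: [0.1, 1.0, 0.9]
opening: 0.0843
grip_force: 0.0
[ 0.41063133 -0.36255014  0.20956261] 83.09528440421253 [ -0.3   0.9 185.6]
```

View pics/t3.png

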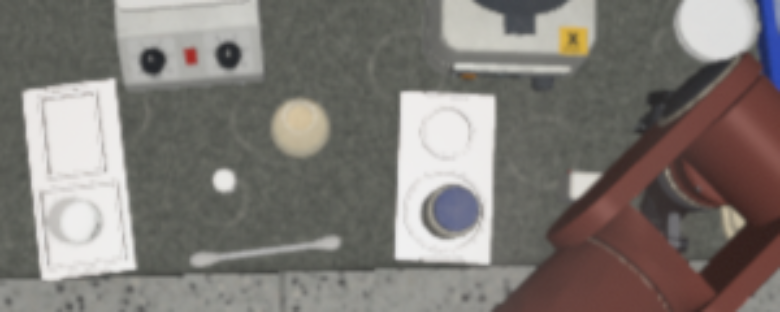

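The bottle stands in the large round well, with its cap near (455,210). The beaker is in the square well at (77,220). Picking the timer.

```bash
python3 -m handwheel '[{"tx":0,"ty":1,"tz":36,"roll":0},{"tx":0,"ty":0,"tz":36,"roll":0},{"tx":0,"ty":0,"tz":36,"roll":0},{"tx":0,"ty":0,"tz":36,"roll":0},{"tx":0,"ty":0,"tz":28,"roll":0},{"tx":0,"ty":0,"tz":12,"roll":0},{"tx":0,"ty":0,"tz":0,"roll":0}]'; python3 -m handwheel '[{"tx":0,"ty":0,"tz":0,"roll":0},{"tx":0,"ty":0,"tz":0,"roll":0},{"tx":0,"ty":0,"tz":0,"roll":0},{"tx":0,"ty":0,"tz":0,"roll":0},{"tx":0,"ty":0,"tz":0,"roll":0},{"tx":0,"ty":0,"tz":0,"roll":0},{"tx":0,"ty":0,"tz":0,"roll":0},{"tx":0,"ty":0,"tz":0,"roll":0},{"tx":0,"ty":0,"tz":0,"roll":0},{"tx":0,"ty":0,"tz":0,"roll":0},{"tx":0,"ty":0,"tz":0,"roll":0},{"tx":0,"ty":0,"tz":0,"roll":0}]' 25 40;  python3 -m handwheel '[{"tx":0,"ty":0,"tz":-20,"roll":0},{"tx":0,"ty":0,"tz":-36,"roll":0},{"tx":0,"ty":0,"tz":-36,"roll":0},{"tx":0,"ty":0,"tz":-36,"roll":0},{"tx":0,"ty":0,"tz":-32,"roll":0},{"tx":0,"ty":0,"tz":0,"roll":0}]'
```

```text
t: 17.92
tool_pos: [0.4096, -0.3608, 0.0217]
tool_rot: [-2.345, -2.08, -0.0]
contact_force: [-0.3, -0.0, 0.6]
opening: 0.0838
grip_force: 0.0
t: 18.92
tool_pos: [0.4127, -0.3644, 0.0275]
tool_rot: [2.347, 2.083, -0.0]
contact_force: [-0.1, 1.1, 5.8]
opening: 0.0315
grip_force: 40.8
t: 19.42
tool_pos: [0.4144, -0.3663, 0.1944]
tool_rot: [2.339, 2.076, -0.0]
contact_force: [0.1, -0.7, 1.1]
opening: 0.0317
grip_force: 40.0
```

```bash
python3 -m handwheel '[{"tx":0,"ty":0,"tz":0,"roll":0.1135},{"tx":0,"ty":0,"tz":0,"roll":0.1135},{"tx":0,"ty":0,"tz":0,"roll":0.1135},{"tx":0,"ty":0,"tz":0,"roll":0.1135},{"tx":0,"ty":0,"tz":0,"roll":0.1135},{"tx":0,"ty":0,"tz":0,"roll":0.1135},{"tx":0,"ty":0,"tz":0,"roll":0.1135},{"tx":0,"ty":0,"tz":0,"roll":0.1135},{"tx":0,"ty":0,"tz":0,"roll":0.1135},{"tx":0,"ty":0,"tz":0,"roll":0.1135},{"tx":0,"ty":0,"tz":0,"roll":0.1135},{"tx":0,"ty":0,"tz":0,"roll":0.1135}]';python3 -m handwheel '[{"tx":0,"ty":0,"tz":0,"roll":0},{"tx":0,"ty":0,"tz":0,"roll":0},{"tx":0,"ty":0,"tz":0,"roll":0}]'
python3 - <<'E'
from h import *
o=ctrl.get_obs(); M=R.from_rotvec(o["tool_rot"]).as_matrix();print(o["tool_pos"],np.degrees(np.arctan2(M[1,0],M[0,0])),(M.T@(np.array([.4913,.2151,.18])-o["tool_pos"])*1e3).round(1))
E
```

```text
t: 20.42
tool_pos: [0.4113, -0.3629, 0.1846]
tool_rot: [-3.138, -0.132, 0.001]
contact_force: [-0.3, -0.6, -0.4]
opening: 0.031
grip_force: 40.0
t: 20.67
tool_pos: [0.4114, -0.363, 0.185]
tool_rot: [-3.138, -0.145, 0.0]
contact_force: [-0.5, -0.8, -0.4]
opening: 0.0319
grip_force: 40.0
[ 0.41143945 -0.36297866  0.18496065] 5.280223301674463 [ 132.7 -568.3    5.2]
```

```bash
python3 -m handwheel '[{"tx":4,"ty":-18,"tz":0,"roll":0},{"tx":8,"ty":-35,"tz":0,"roll":0},{"tx":8,"ty":-35,"tz":0,"roll":0},{"tx":8,"ty":-35,"tz":0,"roll":0},{"tx":8,"ty":-35,"tz":0,"roll":0},{"tx":8,"ty":-35,"tz":0,"roll":0},{"tx":8,"ty":-35,"tz":0,"roll":0},{"tx":8,"ty":-35,"tz":0,"roll":0},{"tx":8,"ty":-35,"tz":0,"roll":0},{"tx":8,"ty":-35,"tz":0,"roll":0},{"tx":8,"ty":-35,"tz":0,"roll":0},{"tx":8,"ty":-35,"tz":0,"roll":0}]';python3 -m handwheel '[{"tx":8,"ty":-35,"tz":0,"roll":0},{"tx":8,"ty":-35,"tz":0,"roll":0},{"tx":8,"ty":-35,"tz":0,"roll":0},{"tx":8,"ty":-35,"tz":0,"roll":0},{"tx":8,"ty":-25,"tz":0,"roll":0},{"tx":0,"ty":0,"tz":0,"roll":0},{"tx":0,"ty":0,"tz":0,"roll":0},{"tx":0,"ty":0,"tz":0,"roll":0}]'
python3 - <<'E'
from h import *
o=ctrl.get_obs(); M=R.from_rotvec(o["tool_rot"]).as_matrix();print(o["tool_pos"],np.degrees(np.arctan2(M[1,0],M[0,0])),(M.T@(np.array([.4913,.2151,.03])-o["tool_pos"])*1e3).round(1))
im,d=optics.get_image("side"); cv2.imwrite("pics/s4.png",cv2.resize(im[140:310,120:320,::-1],None,fx=3,fy=3))
E
```

```text
t: 21.67
tool_pos: [0.467, 0.0483, 0.1855]
tool_rot: [3.138, 0.144, 0.001]
contact_force: [0.7, -0.7, -0.7]
opening: 0.0316
grip_force: 40.0
t: 22.33
tool_pos: [0.4919, 0.2141, 0.185]
tool_rot: [3.138, 0.143, -0.001]
contact_force: [-0.2, -0.8, -0.4]
opening: 0.0318
grip_force: 40.1
[0.49190883 0.21405151 0.18504861] 5.20764213324167 [ -0.4  -1.2 155. ]
```

View pics/s4.png

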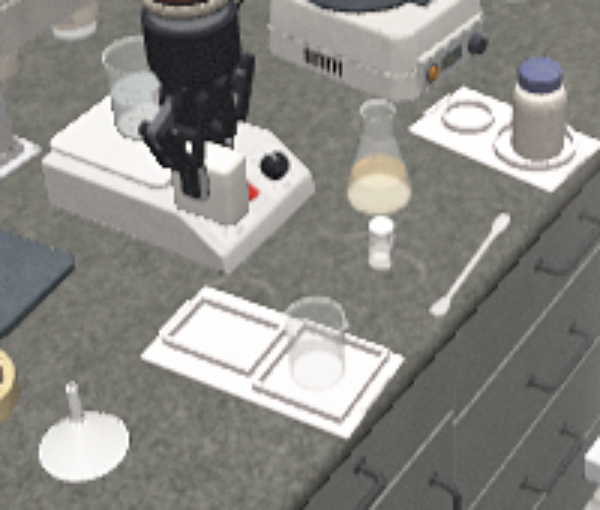

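The timer hangs upright below the fingers at (210,185), and the bottle and beaker are both standing in their wells. It may sit off-centre in the grip along its width, so I'll measure it from the depth image.

Run:
```python
from h import *
im,d=optics.get_image("side"); C=cloud("side",d)
o=ctrl.get_obs(); M=R.from_rotvec(o["tool_rot"]).as_matrix()
L=(C-o["tool_pos"])@M
k=(d>0)&(im.min(2)>100)&(abs(L)<[.06,.045,.08]).all(-1)&(C[...,2]>.135)
q=L[k]*1e3; print(k.sum(),np.percentile(q,[1,5,50,95,99],axis=0).round(1))
```

```text
453 [[-33.1 -25.1 -52.5]
 [-32.2 -20.9 -37. ]
 [-19.4 -14.7  -9.2]
 [ 21.3   8.3  21.2]
 [ 26.5  13.7  24.7]]
```

```bash
python3 -m handwheel '[{"tx":2,"ty":-1,"tz":20,"roll":0},{"tx":0,"ty":0,"tz":36,"roll":0},{"tx":0,"ty":0,"tz":36,"roll":0},{"tx":0,"ty":0,"tz":34,"roll":0},{"tx":0,"ty":0,"tz":16,"roll":0},{"tx":0,"ty":0,"tz":5,"roll":0},{"tx":0,"ty":0,"tz":0,"roll":0},{"tx":0,"ty":0,"tz":0,"roll":0},{"tx":0,"ty":0,"tz":0,"roll":0}]'; python3 -m handwheel '[{"tx":0,"ty":0,"tz":2,"roll":0},{"tx":0,"ty":0,"tz":0,"roll":0},{"tx":0,"ty":0,"tz":0,"roll":0},{"tx":0,"ty":0,"tz":0,"roll":0}]';python3 -m handwheel '[{"tx":0,"ty":0,"tz":2,"roll":0},{"tx":0,"ty":0,"tz":0,"roll":0},{"tx":0,"ty":0,"tz":0,"roll":0},{"tx":0,"ty":0,"tz":0,"roll":0}]'
```

```text
t: 23.18
tool_pos: [0.4959, 0.2157, 0.0407]
tool_rot: [-3.138, -0.14, -0.006]
contact_force: [1.0, 0.2, 0.3]
opening: 0.0319
grip_force: 40.1
t: 23.52
tool_pos: [0.4943, 0.2157, 0.0369]
tool_rot: [-3.138, -0.141, -0.002]
contact_force: [-0.3, -0.0, -0.6]
opening: 0.0314
grip_force: 40.1
t: 23.85
tool_pos: [0.4939, 0.2156, 0.0342]
tool_rot: [3.138, 0.141, -0.0]
contact_force: [0.1, 0.7, 0.7]
opening: 0.0316
grip_force: 40.1
```

```bash
python3 -m handwheel '[{"tx":0,"ty":0,"tz":2,"roll":0},{"tx":0,"ty":0,"tz":0,"roll":0},{"tx":0,"ty":0,"tz":0,"roll":0},{"tx":0,"ty":0,"tz":0,"roll":0}]';python3 -m handwheel '[{"tx":0,"ty":0,"tz":1,"roll":0},{"tx":0,"ty":0,"tz":0,"roll":0},{"tx":0,"ty":0,"tz":0,"roll":0},{"tx":0,"ty":0,"tz":0,"roll":0}]'
```

```text
t: 24.18
tool_pos: [0.4944, 0.2157, 0.0334]
tool_rot: [3.138, 0.141, 0.0]
contact_force: [-1.6, -0.7, 6.4]
opening: 0.0316
grip_force: 40.8
t: 24.52
tool_pos: [0.4944, 0.2157, 0.0334]
tool_rot: [3.138, 0.141, -0.001]
contact_force: [-6.1, -1.4, 12.2]
opening: 0.0315
grip_force: 41.6
```

```bash
python3 -m handwheel '[{"tx":0,"ty":0,"tz":-1,"roll":0},{"tx":0,"ty":0,"tz":0,"roll":0},{"tx":0,"ty":0,"tz":0,"roll":0},{"tx":0,"ty":0,"tz":0,"roll":0},{"tx":0,"ty":0,"tz":0,"roll":0},{"tx":0,"ty":0,"tz":0,"roll":0},{"tx":0,"ty":0,"tz":0,"roll":0},{"tx":0,"ty":0,"tz":0,"roll":0},{"tx":0,"ty":0,"tz":0,"roll":0},{"tx":0,"ty":0,"tz":0,"roll":0}]' 58; python3 -m handwheel '[{"tx":0,"ty":0,"tz":-10,"roll":0},{"tx":0,"ty":0,"tz":-36,"roll":0},{"tx":0,"ty":0,"tz":-36,"roll":0},{"tx":0,"ty":0,"tz":-36,"roll":0},{"tx":0,"ty":0,"tz":-36,"roll":0},{"tx":0,"ty":0,"tz":-20,"roll":0},{"tx":-15,"ty":30,"tz":0,"roll":0},{"tx":-15,"ty":34,"tz":0,"roll":0},{"tx":-15,"ty":34,"tz":0,"roll":0},{"tx":-15,"ty":34,"tz":0,"roll":0},{"tx":-15,"ty":33,"tz":0,"roll":0},{"tx":0,"ty":0,"tz":0,"roll":0}]'; python3 -m handwheel '[{"tx":0,"ty":0,"tz":0,"roll":0.09},{"tx":0,"ty":0,"tz":0,"roll":0},{"tx":0,"ty":0,"tz":0,"roll":0}]'
python3 - <<'E'
from h import *
im,d=optics.get_image("side"); cv2.imwrite("pics/s5.png",cv2.resize(im[140:310,120:320,::-1],None,fx=3,fy=3))
o=ctrl.get_obs(); M=R.from_rotvec(o["tool_rot"]).as_matrix();print(o["tool_pos"],np.degrees(np.arctan2(M[1,0],M[0,0])),(M.T@(np.array([.432,.0415,.02])-o["tool_pos"])*1e3).round(1))
E
```

```text
t: 25.35
tool_pos: [0.494, 0.2156, 0.0323]
tool_rot: [-3.138, -0.141, 0.0]
contact_force: [0.2, 0.4, 0.3]
opening: 0.0578
grip_force: 0.0
t: 26.35
tool_pos: [0.4328, 0.0403, 0.2071]
tool_rot: [3.136, 0.132, 0.001]
contact_force: [0.2, -0.9, 0.4]
opening: 0.0581
grip_force: 0.0
t: 26.6
tool_pos: [0.4343, 0.0447, 0.2069]
tool_rot: [-3.141, -0.003, -0.001]
contact_force: [-0.4, 0.1, 0.8]
opening: 0.0579
grip_force: 0.0
[0.43425511 0.04485905 0.20675604] 0.12918503950104346 [ -2.4   3.4 186.8]
```

View pics/s5.png

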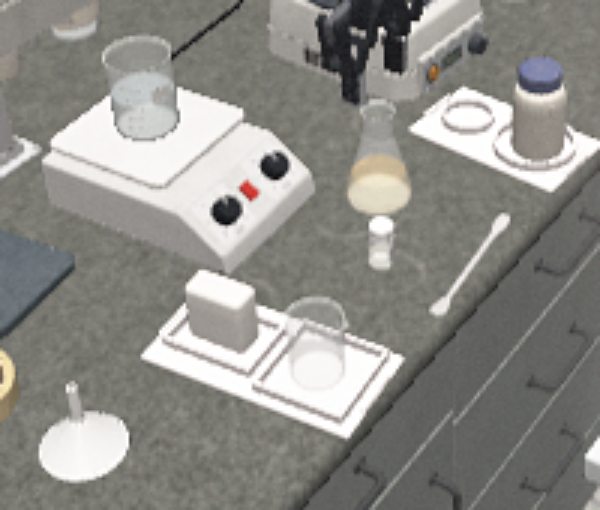

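The timer stands in the oblong well at about (222,310), and the beaker is fine. Before gripping the vial (cap near (381,225) here) I'll use the force of a light grip, lowering to TCP z ≈ 0.020.

```bash
python3 -c "
from h import *
p=proj('side',[.432,.0415,.051]);print((p-[120,140])*3)"
python3 -m handwheel '[{"tx":-2,"ty":3,"tz":36,"roll":0},{"tx":0,"ty":0,"tz":36,"roll":0},{"tx":0,"ty":0,"tz":36,"roll":0},{"tx":0,"ty":0,"tz":36,"roll":0},{"tx":0,"ty":0,"tz":28,"roll":0},{"tx":0,"ty":0,"tz":13,"roll":0},{"tx":0,"ty":0,"tz":0,"roll":0},{"tx":0,"ty":0,"tz":0,"roll":0}]'; python3 -m handwheel '[{"tx":0,"ty":0,"tz":0,"roll":0},{"tx":0,"ty":0,"tz":0,"roll":0},{"tx":0,"ty":0,"tz":0,"roll":0},{"tx":0,"ty":0,"tz":0,"roll":0},{"tx":0,"ty":0,"tz":0,"roll":0},{"tx":0,"ty":0,"tz":0,"roll":0},{"tx":0,"ty":0,"tz":0,"roll":0},{"tx":0,"ty":0,"tz":0,"roll":0},{"tx":0,"ty":0,"tz":0,"roll":0},{"tx":0,"ty":0,"tz":0,"roll":0},{"tx":0,"ty":0,"tz":0,"roll":0}]' 18 25;  python3 -m handwheel '[{"tx":0,"ty":0,"tz":-20,"roll":0},{"tx":0,"ty":0,"tz":-36,"roll":0},{"tx":0,"ty":0,"tz":-36,"roll":0},{"tx":0,"ty":0,"tz":-36,"roll":0},{"tx":0,"ty":0,"tz":-32,"roll":0},{"tx":0,"ty":0,"tz":0,"roll":0},{"tx":0,"ty":0,"tz":0,"roll":0},{"tx":0,"ty":0,"tz":0,"roll":0}]'
```

```text
[381.52029642 219.52433033]
t: 27.32
tool_pos: [0.4317, 0.0421, 0.0209]
tool_rot: [-3.141, -0.003, 0.003]
contact_force: [0.7, 0.2, 0.0]
opening: 0.058
grip_force: 0.0
t: 28.23
tool_pos: [0.4338, 0.0416, 0.0233]
tool_rot: [-3.141, 0.0, -0.005]
contact_force: [-0.8, 0.3, 6.4]
opening: 0.0258
grip_force: 26.3
t: 28.9
tool_pos: [0.4317, 0.0415, 0.1808]
tool_rot: [3.142, -0.0, -0.001]
contact_force: [-0.2, -0.8, 0.0]
opening: 0.026
grip_force: 25.6
```

```bash
python3 -m handwheel '[{"tx":7,"ty":35,"tz":0,"roll":0},{"tx":7,"ty":36,"tz":0,"roll":0},{"tx":7,"ty":36,"tz":0,"roll":0},{"tx":7,"ty":36,"tz":0,"roll":0},{"tx":7,"ty":36,"tz":0,"roll":0},{"tx":8,"ty":36,"tz":0,"roll":0},{"tx":8,"ty":36,"tz":0,"roll":0},{"tx":0,"ty":0,"tz":0,"roll":0},{"tx":0,"ty":0,"tz":0,"roll":0},{"tx":0,"ty":0,"tz":0,"roll":0}]'
python3 - <<'E'
from h import *
im,d=optics.get_image("side"); cv2.imwrite("pics/s6.png",cv2.resize(im[90:260,180:380,::-1],None,fx=3,fy=3))
o=ctrl.get_obs(); M=R.from_rotvec(o["tool_rot"]).as_matrix();print(o["tool_pos"],(M.T@(np.array([.4824,-.2096,.027])-o["tool_pos"])*1e3).round(1))
E
```

```text
t: 29.73
tool_pos: [0.4819, -0.2088, 0.179]
tool_rot: [-3.139, 0.001, 0.006]
contact_force: [-0.9, -0.9, -0.6]
opening: 0.0255
grip_force: 25.6
[ 0.48211697 -0.20836221  0.17946359] [  0.7   1.5 152.5]
```

View pics/s6.png

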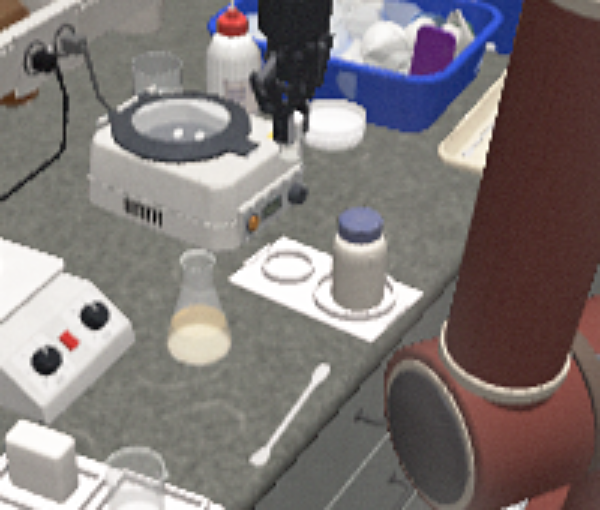

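The vial is held (about (290,135), partly hidden by a finger), and the small well is clear at (288,266). The bottle and flask are standing. Lowering the vial.

```bash
python3 -m handwheel '[{"tx":0,"ty":1,"tz":20,"roll":0},{"tx":0,"ty":0,"tz":36,"roll":0},{"tx":0,"ty":0,"tz":36,"roll":0},{"tx":0,"ty":0,"tz":32,"roll":0},{"tx":0,"ty":0,"tz":16,"roll":0},{"tx":0,"ty":0,"tz":5,"roll":0},{"tx":0,"ty":0,"tz":0,"roll":0},{"tx":0,"ty":0,"tz":0,"roll":0},{"tx":0,"ty":0,"tz":0,"roll":0}]'; python3 -m handwheel '[{"tx":0,"ty":0,"tz":2,"roll":0},{"tx":0,"ty":0,"tz":0,"roll":0},{"tx":0,"ty":0,"tz":0,"roll":0},{"tx":0,"ty":0,"tz":0,"roll":0}]';python3 -m handwheel '[{"tx":0,"ty":0,"tz":2,"roll":0},{"tx":0,"ty":0,"tz":0,"roll":0},{"tx":0,"ty":0,"tz":0,"roll":0},{"tx":0,"ty":0,"tz":0,"roll":0}]'
```

```text
t: 30.53
tool_pos: [0.4845, -0.2109, 0.0384]
tool_rot: [3.14, 0.001, 0.005]
contact_force: [0.6, -0.3, 0.0]
opening: 0.0257
grip_force: 25.6
t: 30.87
tool_pos: [0.4833, -0.2107, 0.0349]
tool_rot: [3.141, -0.0, 0.001]
contact_force: [-0.2, -0.6, -0.4]
opening: 0.0252
grip_force: 25.6
t: 31.2
tool_pos: [0.483, -0.2105, 0.0322]
tool_rot: [-3.141, 0.0, 0.0]
contact_force: [-0.6, -0.2, -0.1]
opening: 0.0256
grip_force: 25.6
```

```bash
python3 -m handwheel '[{"tx":0,"ty":0,"tz":2,"roll":0},{"tx":0,"ty":0,"tz":0,"roll":0},{"tx":0,"ty":0,"tz":0,"roll":0},{"tx":0,"ty":0,"tz":0,"roll":0}]';python3 -m handwheel '[{"tx":0,"ty":0,"tz":1,"roll":0},{"tx":0,"ty":0,"tz":0,"roll":0},{"tx":0,"ty":0,"tz":0,"roll":0},{"tx":0,"ty":0,"tz":0,"roll":0}]'
```

```text
t: 31.53
tool_pos: [0.483, -0.2105, 0.0302]
tool_rot: [-3.141, 0.0, 0.0]
contact_force: [0.7, -0.3, -0.6]
opening: 0.0259
grip_force: 25.6
t: 31.87
tool_pos: [0.4831, -0.2105, 0.0294]
tool_rot: [3.141, -0.0, 0.0]
contact_force: [-0.3, -0.2, 0.4]
opening: 0.0255
grip_force: 25.6
```

```bash
python3 -m handwheel '[{"tx":0,"ty":0,"tz":1,"roll":0},{"tx":0,"ty":0,"tz":0,"roll":0},{"tx":0,"ty":0,"tz":0,"roll":0},{"tx":0,"ty":0,"tz":0,"roll":0}]';python3 -m handwheel '[{"tx":0,"ty":0,"tz":1,"roll":0},{"tx":0,"ty":0,"tz":0,"roll":0},{"tx":0,"ty":0,"tz":0,"roll":0},{"tx":0,"ty":0,"tz":0,"roll":0}]'
```

```text
t: 32.2
tool_pos: [0.4834, -0.2106, 0.0293]
tool_rot: [3.142, -0.0, 0.0]
contact_force: [-1.6, 1.4, 6.4]
opening: 0.0257
grip_force: 26.4
t: 32.53
tool_pos: [0.4836, -0.2107, 0.0293]
tool_rot: [-3.141, 0.0, 0.0]
contact_force: [-4.5, 3.6, 11.5]
opening: 0.0255
grip_force: 27.1
```

Seated. Backing off 1 mm, releasing and withdrawing upwards.

```bash
python3 -m handwheel '[{"tx":0,"ty":0,"tz":-1,"roll":0},{"tx":0,"ty":0,"tz":0,"roll":0},{"tx":0,"ty":0,"tz":0,"roll":0},{"tx":0,"ty":0,"tz":0,"roll":0},{"tx":0,"ty":0,"tz":0,"roll":0},{"tx":0,"ty":0,"tz":0,"roll":0},{"tx":0,"ty":0,"tz":0,"roll":0},{"tx":0,"ty":0,"tz":0,"roll":0},{"tx":0,"ty":0,"tz":0,"roll":0},{"tx":0,"ty":0,"tz":0,"roll":0}]' 60; python3 -m handwheel '[{"tx":0,"ty":0,"tz":-10,"roll":0},{"tx":0,"ty":0,"tz":-36,"roll":0},{"tx":0,"ty":0,"tz":-36,"roll":0},{"tx":0,"ty":0,"tz":-36,"roll":0},{"tx":0,"ty":0,"tz":-36,"roll":0},{"tx":0,"ty":0,"tz":-36,"roll":0},{"tx":0,"ty":36,"tz":0,"roll":0},{"tx":0,"ty":36,"tz":0,"roll":0},{"tx":0,"ty":36,"tz":0,"roll":0},{"tx":0,"ty":36,"tz":0,"roll":0},{"tx":0,"ty":36,"tz":0,"roll":0},{"tx":0,"ty":36,"tz":0,"roll":0}]';python3 -m handwheel '[{"tx":0,"ty":36,"tz":0,"roll":0},{"tx":0,"ty":0,"tz":0,"roll":0},{"tx":0,"ty":0,"tz":0,"roll":0},{"tx":0,"ty":0,"tz":0,"roll":0},{"tx":0,"ty":0,"tz":0,"roll":0}]'
python3 - <<'E'
from h import *
im,d=optics.get_image("side"); im2,d2=optics.get_image("top")
cv2.imwrite("pics/s7.png",np.vstack([cv2.resize(im[120:330,120:370,::-1],(500,420)),np.pad(cv2.resize(im2[160:250,100:350,::-1],(500,180)),((0,0),(0,0),(0,0)))]))
def rect(n,m,x0,x1,y0,y1,z,o,a):
    s=m[y0:y1,x0:x1].astype('u1'); cn=max(cv2.findContours(s,cv2.RETR_EXTERNAL,cv2.CHAIN_APPROX_NONE)[0],key=cv2.contourArea)
    u,v=cv2.minAreaRect(cn)[0]; p=ray("top",u+x0,v+y0,z)[:2]-o; c,t=np.cos(np.radians(a)),np.sin(np.radians(a))
    print(n,p@[c,t],p@[-t,c])
h=cv2.cvtColor(im2,cv2.COLOR_RGB2HSV).astype(int)
rect('cap',(h[...,0]>105)&(h[...,0]<140)&(h[...,1]>60),300,345,205,240,.113,[.432,-.2058],-4.3)
E
```

```text
t: 33.37
tool_pos: [0.4831, -0.2105, 0.0283]
tool_rot: [3.142, -0.0, 0.0]
contact_force: [0.1, -0.5, 0.1]
opening: 0.0599
grip_force: 0.0
t: 34.37
tool_pos: [0.4828, -0.4282, 0.2193]
tool_rot: [3.141, -0.0, 0.001]
contact_force: [0.2, -0.4, 0.3]
opening: 0.06
grip_force: 0.0
t: 34.78
tool_pos: [0.4832, -0.4614, 0.2188]
tool_rot: [-3.141, -0.001, -0.0]
contact_force: [0.4, -0.5, 0.8]
opening: 0.06
grip_force: 0.0
cap -0.04167200866835598 -0.00014225275121832956
```

View pics/s7.png

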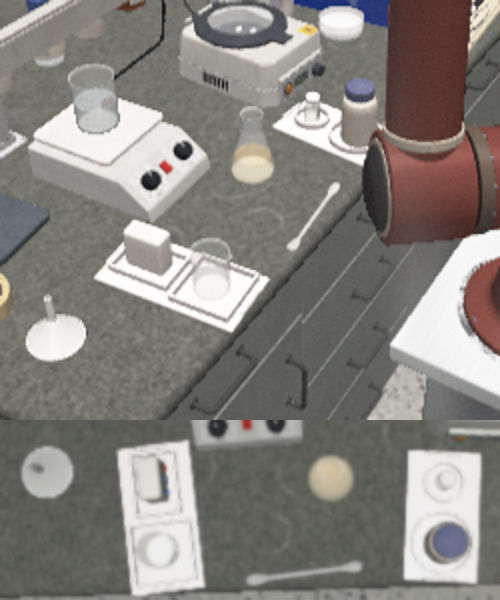

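All four stand upright in their wells: timer (147,248), beaker (210,270), vial (313,108) and bottle (360,115). The flask and funnel haven't moved. Handing in.

```bash
python3 -c "
from station import ctrl
print(ctrl.finish_job())"
```

```text
the job is handed in; nothing more can be done
None
```

I handed the job in at about 35 s: all four items stand upright and released in their own wells, and the flask and funnel are where they were; the hand-in gave no verdict, so this rests on the final camera views.

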